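Unstack the pantry caddies onto their cork trays

TASK

Take the stack of white pantry caddies apart from the top down, one at a time, and set each one straight onto the cork tray made for its shape and size, so that it stands upright and flat inside the rim before you take the next. Lower the caddies rather than dropping them, do not tip any of them, and leave the two glass jars where they stand.

Things in the scene. Friction and masses are not known exactly. Their poses are not given: they have to be found in the camera images.
- small_caddy: Small round white glazed caddy with a flush wooden lid, upright cylinder 34 mm in diameter, 40 mm high, about 0.08 kg; on top of the stack, standing on the round caddy. Origin: centre of its underside; z up.
- round_caddy: Larger round white glazed caddy with a flush flat wooden lid, upright cylinder 54 mm in diameter, 42 mm high, about 0.17 kg; second in the stack, standing on the square caddy. Origin: centre of its underside; z up.
- square_caddy: Square white glazed caddy with a flush flat wooden lid, 60 x 60 mm, 45 mm high, about 0.25 kg; third in the stack, standing on the oblong caddy, a little turned on it. Origin: centre of its underside; z up. x and y run square to its sides.
- oblong_caddy: Oblong white glazed caddy with a flush flat wooden lid, 60 mm (its x) by 120 mm (its y), 50 mm high, about 0.40 kg; bottom of the stack, standing on the counter. Origin: centre of its underside; z up.
- small_tray: Small round cork tray, 64 mm across outside, 52 mm inside the rim. Fixed to the counter. Floor 4 mm thick, flat, surrounded by a rim 6 mm wide whose top is 10 mm above the counter; 9 mm of room all round its caddy. Origin: centre of its underside, on the counter; z up.
- round_tray: Larger round cork tray, 84 mm across outside, 72 mm inside the rim. Fixed to the counter. Floor 4 mm thick, flat, surrounded by a rim 6 mm wide whose top is 10 mm above the counter; 9 mm of room all round its caddy. Origin: centre of its underside, on the counter; z up.
- square_tray: Square cork tray, 90 x 90 mm outside, 78 x 78 mm inside the rim. Fixed to the counter. Floor 4 mm thick, flat, surrounded by a rim 6 mm wide whose top is 10 mm above the counter; 9 mm of room all round its caddy. Origin: centre of its underside, on the counter; z up. x and y run square to its sides.
- oblong_tray: Oblong cork tray, 90 mm (its x) by 150 mm (its y) outside, 78 by 138 mm inside the rim. Fixed to the counter. Floor 4 mm thick, flat, surrounded by a rim 6 mm wide whose top is 10 mm above the counter; 9 mm of room all round its caddy. Origin: centre of its underside, on the counter; z up.
- spice_jar: Bystander: loose amber glass jar with a metal cap, 44 mm in diameter, 72 mm high, standing among the trays. Origin: centre of its underside; z up.
- green_jar: Bystander: loose green glass jar with a brass cap, 64 mm in diameter, 90 mm high, at the right-hand side (-y). Origin: centre of its underside; z up.

How it is judged:
By the outcome, as a careful person would: the job done as asked, in the order asked, and still so for the second after the job is handed in, with the robot touching nothing.
It also fails if it takes over 122 s, if anything falls off the work surface, if the arm or the gripper's body presses on something with over 40 N, if the wrist force passes 120 N, or if a joint passes its speed limit or range.

ROBOT

A 6-joint arm with a two-finger parallel gripper is mounted at the origin on the work surface. World frame = base frame: x ahead of the robot, y to its left, z up, the work surface at z = 0. Lengths are in m, angles in rad, forces in N, time in s.
With the tool pointing down it reaches from about 0.375 to 0.9 m from the base axis. Payload 3.1 kg.
Tool frame: the origin (TCP) lies on the centre line of the jaws, within the pads' length; the fingertips stand 25 mm ahead of it and the grasp point (between the pads) lies 6 mm ahead of it (manip.tip_extent is the distance from the TCP to the fingertips, in m); z points along the fingers, y is the line along which they close (so a half turn about z gives the same grasp; the last joint's range is limited). The gripper opens to 85 mm and grips with 20 to 120 N. Pads are 22 mm wide; open, the fingers measure 114 mm over their backs; the gripper's body (76 mm by 85 mm) begins 54 mm behind the grasp point. The pads swing forward as they close: fully open they stand 13 mm farther back than shut.
Start: joints at [-1.48, 0.527, 1.433, -0, 1.181, -0.178], TCP at [0.167, -0.602, 0.256] pointing down, gripper open.
Joint ranges: [-3.08, 3.08], [-0.75, 2.2], [0.22, 2.44], [-1.43, 4.57], [0, 2.65], [-2.85, 2.85]. Speed limits (rad/s): [2.79, 2.79, 3.14, 3.14, 3.14, 3.14].

INTERFACE

Orientations are given as a unit quaternion [x, y, z, w].
In Python, from station import readout, imaging, order, manip gives the robot as it stands.
- The arm moves only by the tool move_arm, never from a script. Its argument "rows" is a list of rows, each a list of 7 numbers: the turn, a rotation vector about the tool's x, y, z in degrees, then the shift along the tool's x, y, z in mm, then the closure, from 0 (fully open) to 1 (shut). A call has 1 to 12 rows; each row is the pose to reach, as a shift and turn from the pose commanded when the call began, along the tool's axes at that moment; what a row does not reach only later rows make up. A row lasts 1/12 s, in which the tool goes at most 41.7 mm and 7.16 degrees, less where a joint would pass 70% of its speed; a pose out of reach is approached as far as the arm can. A call with a gripper value outside its range is refused whole. The fingers move at their own pace and stop on an object; "squeeze" is the grip in N (left out, the last holds). Time passes only in rows, so rows that repeat a pose let the fingers close. It gives the time, the measured TCP pose, the force, the opening and the grip force at its end, in the units of the state.
- readout.sense(): the state, without advancing time (a new reading comes with each control period).
- imaging.snapshot(name): name is "side" or "top"; returns a dict with "img" (480x640x3 uint8, red, green, blue), "z_map" (480x640 float32, m along the optical axis (not along the pixel's ray), 0 where there is no reading), "fovy" (degrees; the focal length in pixels is half the picture's height over the tangent of half this angle, whatever the lens; pixels are square), "cx", "cy" (the principal point, pixels), "k1" (the pictures are not rectified: a ray, as slopes to the right and down, at radius r is drawn at 1 + k1 r^2 times it, then the intrinsics apply), "rvec" (rotation vector, rad) and "tvec" (3), from world to camera coordinates, as OpenCV has them. Camera axes: x right, y down, z forward; pixel columns grow to the right and rows downward; lengths in m; the calibration is good to about 2 mm. A picture is of the moment at which its call begins.
- order.sign_off(): hands the job in; it is judged then, once.
The state is a dict: "t": time; "q": joint angles; "qd": joint speeds; "tau": joint torques, N m; "tcp_pos": TCP position; "tool_rot": TCP orientation; "force": force on the tool from outside, world axes, zero at the start; "ft_torque": the same for the moment, N m; "finger_gap": opening from 0.0 (shut) to 1.0 (fully open); "gripper_force": force on a finger pad.
Only numpy, scipy, OpenCV 4.12 (cv2) and the standard library are available. Lean on these libraries where they do the work, as an engineer would, in place of code of your own. Each camera call takes 0.05 s, during which the arm holds its last target. There are 200 camera calls.

## Working session

There is one attempt and no reset: what is moved stays moved. The work goes in short steps, Python scripts to look and compute and a tool call to move; the robot and the scene stay as the last step left them, time stands still between calls to the robot, and variables do not carry over. Pictures are saved under pics/ and viewed, at most 14 in all, crops included, and the job is handed in when it is done.

Besides the shell and the picture viewer there is one more tool, called after "Emit:" as name(argument=value, ...), one argument or row to a line, values as JSON. move_arm: Moves the arm, as the interface text tells. Its arguments: {"type":"object","properties":{"rows":{"type":"array"},"squeeze":{"type":"number"}},"required":["rows"]}

```bash
mkdir -p pics; ls
cat > h.py <<'E'
import numpy as np, cv2
from station import readout, imaging, order, manip
def snap(n,f):
    s=imaging.snapshot(n); cv2.imwrite(f'pics/{f}.png',s['img'][:,:,::-1]); np.savez(f'pics/{f}.npz',**s); return s
def cloud(s):
    h,w=s['z_map'].shape; f=h/2/np.tan(np.radians(float(s['fovy']))/2)
    K=np.array([[f,0,float(s['cx'])],[0,f,float(s['cy'])],[0,0,1]]); D=np.array([float(s['k1']),0,0,0])
    u,v=np.meshgrid(np.arange(w),np.arange(h)); p=np.stack([u,v],-1).reshape(-1,1,2).astype(float)
    n=cv2.undistortPoints(p,K,D).reshape(h,w,2); z=s['z_map'].astype(float)
    P=np.concatenate([n*z[...,None],z[...,None]],-1); R=cv2.Rodrigues(np.array(s['rvec'],float))[0]
    P=(P-np.array(s['tvec'],float).ravel())@R; P[z==0]=np.nan; return P
E
python3 - <<'E'
from h import *
print(readout.sense(), manip.tip_extent, [a for a in dir(manip) if a[0]!='_'])
for n in('side','top'):
    s=snap(n,n+'0'); print({k:v for k,v in s.items() if k not in('img','z_map')})
    R=cv2.Rodrigues(np.array(s['rvec'],float))[0]; print(-R.T@np.array(s['tvec']).ravel())
E
```

```text
pics
{'t': 0.0, 'q': array([-1.47950552e+00,  5.28451032e-01,  1.43390580e+00, -1.50583273e-05,
        1.18138509e+00, -1.78497299e-01]), 'qd': array([-0.00011904, -0.0005353 ,  0.00024286,  0.00069177,  0.00069472,
       -0.00078855]), 'tau': array([-9.16560894e-04, -4.42349160e+01, -1.78023702e+01, -2.99240464e-04,
        8.40220047e-03,  1.98602078e-05]), 'tcp_pos': array([ 0.16654461, -0.6017161 ,  0.25534174]), 'tool_rot': array([ 9.90914628e-01,  1.34488089e-01,  3.98869396e-05, -1.07391692e-03]), 'force': array([ 0.63462969, -0.95576239, -0.52196298]), 'ft_torque': array([ 0.01326335,  0.03755054, -0.0005289 ]), 'gripper_force': 0.0, 'finger_gap': 0.9981385950125998} 0.025 ['PlanningError', 'tip_extent']
{'fovy': 52.87570574028052, 'cx': 323.0048036441583, 'cy': 245.01391515222744, 'k1': -0.016805086793702573, 'rvec': array([ 0.66768179, -2.71739355,  1.00816545]), 'tvec': array([0.45130926, 0.27801487, 0.8558033 ])}
[0.23786273 0.51691469 0.83041683]
{'fovy': 51.42372298773274, 'cx': 315.3165260797489, 'cy': 245.33373506571627, 'k1': 0.02519386762095148, 'rvec': array([ 2.16484171, -2.15875756,  0.07746643]), 'tvec': array([-0.0312352 ,  0.53754632,  1.00047998])}
[ 0.44063422 -0.0535604   1.04587984]
```

View pics/side0.png

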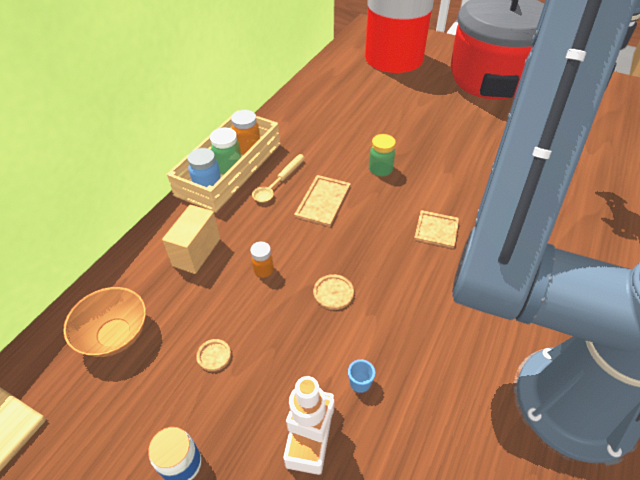

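View pics/top0.png

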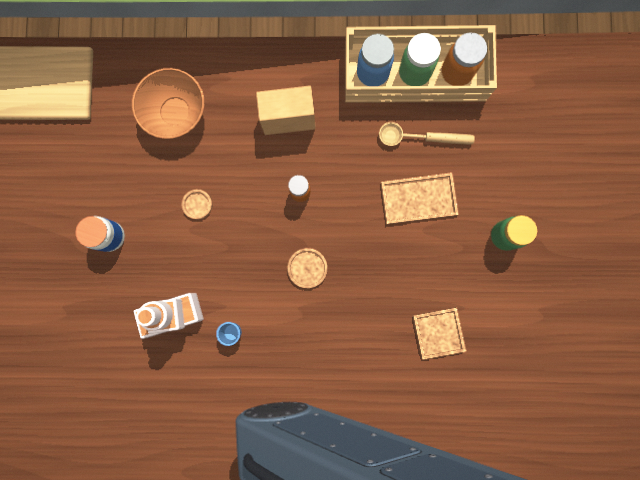

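The side picture shows the stack at about (310,425) with the small tray at (213,355), round tray (333,292), oblong tray (323,200) and square tray (437,229). In the top view the stack is at (165,315), with trays at (196,204), (307,268), (420,199) and (440,334). The spice jar is at (298,190), the green jar at (515,233) and a blue cup at (228,334).

```bash
cat > meas.py <<'E'
from h import *
S={n:dict(np.load(f'pics/{n}0.npz')) for n in('side','top')}; C={n:cloud(s) for n,s in S.items()}
def win(n,u,v,r): 
    return C[n][v-r:v+r,u-r:u+r].reshape(-1,3)
ctr={k:C['top'][v,u,:2] for k,(u,v) in dict(small=(196,204),round=(307,268),obl=(420,199),sq=(440,334)).items()}
for k,c in ctr.items():
    for n in C:
        P=C[n].reshape(-1,3); P=P[~np.isnan(P[:,0])]
        d=np.linalg.norm(P[:,:2]-c,axis=1); P=P[d<.11]
        m=(P[:,2]>.0025)&(P[:,2]<.013); Q=P[m]
        r=cv2.minAreaRect((Q[:,:2]*1000).astype(np.float32))
        cc,rad=cv2.minEnclosingCircle((Q[:,:2]*1000).astype(np.float32))
        print(k,n,len(Q),'counter',np.round(np.median(P[P[:,2]<.002][:,2])*1e3,1),np.round(np.percentile(Q[:,2]*1e3,[5,50,95]),1),np.round(r[0],1),np.round(r[1],1),round(r[2],1),'circ',np.round(cc,1),round(rad,1))
c=C['top'][318,180,:2]
for n in C:
    P=C[n].reshape(-1,3); P=P[~np.isnan(P[:,0])]; P=P[np.linalg.norm(P[:,:2]-c,axis=1)<.1]
    print(n,np.histogram(P[:,2]*1e3,bins=np.arange(-4,188,4))[0])
    for nm,z in(('small',177),('round',137),('square',95),('obl',50)):
        Q=P[abs(P[:,2]*1e3-z)<3]
        if len(Q)<8: print(nm,n,len(Q));continue
        q=(Q[:,:2]*1000).astype(np.float32); r=cv2.minAreaRect(q); cc,rad=cv2.minEnclosingCircle(q)
        print(nm,n,len(Q),np.round(np.median(Q[:,2])*1e3,1),np.round(r[0],1),np.round(r[1],1),round(r[2],1),'circ',np.round(cc,1),round(rad,1))
for nm,(u,v) in dict(spice=(298,185),green=(521,231),cup=(228,334),wb=(95,232),beige=(285,100)).items(): print(nm,np.round(C['top'][v,u]*1e3))
E
python3 meas.py
```

```text
small side 993 counter -0.4 [ 2.6  4.5 10.7] [625.  224.1] [211.9 210.9] 31.9 circ [627.3 225. ] 109.8
small top 1030 counter -0.7 [ 2.6  3.8 10.7] [627. 226.] [213.9 214.5] 65.9 circ [627.5 225. ] 109.8
round side 870 counter -0.7 [ 2.6  4.3 10.1] [486.4   8.9] [197.9 173.7] 27.1 circ [489.7  -7. ] 104.6
round top 1537 counter -0.5 [ 2.6  4.2 10.4] [492.1 -11.4] [217.7 214.2] 83.2 circ [492.1 -11.9] 109.9
obl side 973 counter -1.4 [2.7 4.6 9.5] [ 638.2 -245.3] [203.4 140.4] 77.1 circ [ 651.6 -249. ] 102.6
obl top 3026 counter -0.2 [ 2.7  4.7 10.8] [ 635.5 -250.6] [211.8 214.2] 58.8 circ [ 638.4 -249.7] 109.8
sq side 795 counter -1.3 [ 2.7  4.8 10. ] [ 369.5 -282. ] [167.2 200.8] 1.1 circ [ 353.  -282.8] 104.2
sq top 2391 counter -0.2 [ 2.6  4.5 11. ] [ 355.8 -285.6] [216.1 214.7] 45.7 circ [ 357.9 -285.9] 109.8
side [3731 2654   88   42   52   40   47   47   49   48   52   74  333  732
   44   40   39   39   49   35   40   40   43  110  254   37   29   38
   37   29   39   32   33   41  244  260   22   25   25   29   22   27
   25   28  195  216    0]
small side 379 176.2 [396.1 264
[... 222 characters left out ...]
234.1] [195.1  66.3] 86.8 circ [389.7 233.3] 97.8
top [2790 2089  142   35   28   28   30   36   24   34   29   73  254  295
   34   15   17   22   26   20   26   23   24   96  183   45   17   16
   24   14   21   21   16   22  170  123   22    9   16   10   14   11
   17   19  147  133    0]
small top 246 176.1 [399. 262.] [31.1 30.6] 43.6 circ [399.2 262.9] 16.4
round top 237 136.1 [399.  261.8] [52.2 47.2] 5.9 circ [398.9 264.9] 26.6
square top 217 94.1 [396.6 260. ] [58.7 56.5] 8.2 circ [395.7 261. ] 39.3
obl top 399 49.1 [396.5 234.3] [ 80.3 192.6] 3.3 circ [390.7 233.7] 97.4
spice [654.   4.  71.]
green [ 559. -422.   93.]
cup [355. 151.   2.]
wb [557. 399.  85.]
beige [821.  30.  88.]
```

```bash
cat > meas2.py <<'E'
from h import *
S={n:dict(np.load(f'pics/{n}0.npz')) for n in('side','top')}; C={n:cloud(s) for n,s in S.items()}
T=dict(small=((213,355),(196,204)),round=((333,292),(307,268)),obl=((323,200),(420,199)),sq=((437,229),(440,334)))
def fit(q): 
    q=(q*1000).astype(np.float32); r=cv2.minAreaRect(q); return np.round(r[0],1),np.round(r[1],1),round(r[2],1)
for k,cs in T.items():
  for n,(u,v) in zip(('side','top'),cs):
    im=S[n]['img'].astype(int); m=((im[...,1]>115)).astype(np.uint8)
    m=cv2.morphologyEx(m,cv2.MORPH_CLOSE,np.ones((5,5),np.uint8)); _,l=cv2.connectedComponents(m)
    M=(l==np.bincount(l[v-5:v+6,u-5:u+6].ravel()[l[v-5:v+6,u-5:u+6].ravel()>0]).argmax())
    Q=C[n][M]; Q=Q[~np.isnan(Q[:,0])]; zm=np.median(Q[:,2]); Q=Q[Q[:,2]>.0025]
    R=Q[Q[:,2]>.007]; print(k,n,len(Q),np.round(np.percentile(Q[:,2]*1e3,[5,50,95]),1),*fit(Q[:,:2]),'| rim',*fit(R[:,:2]),'mean',np.round(Q[:,:2].mean(0)*1e3,1))
# oblong caddy: lid + white walls
for n,(u,v) in dict(side=(305,445),top=(186,312)).items():
    P=C[n]; M=(abs(P[...,2]-.0495)<.004); M&=np.linalg.norm(P[...,:2]-[.394,.235],axis=-1)<.085
    _,l=cv2.connectedComponents(M.astype(np.uint8)); k=np.bincount(l[l>0]).argmax(); Q=P[l==k]
    print('oblcaddy',n,len(Q),np.round(np.median(Q[:,2])*1e3,1),*fit(Q[:,:2]),np.round(Q[:,:2].min(0)*1e3,1),np.round(Q[:,:2].max(0)*1e3,1))
    Q=P[(P[...,2]>.006)&(P[...,2]<.052)&(np.linalg.norm(P[...,:2]-[.394,.235],axis=-1)<.09)]
    print(' body',*fit(Q[:,:2]))
    Q=P[(np.linalg.norm(P[...,:2]-[.355,.151],axis=-1)<.045)&(P[...,2]>.006)]; print(' cup',np.round(Q[:,2].max()*1e3),*fit(Q[:,:2]))
E
python3 meas2.py
```

```text
small side 76214 [  4.3 148.  561.2] [ 714.6 -338. ] [1571.8 1786.8] 0.8 | rim [ 762.6 -268.4] [1646.5 1477.9] 89.6 mean [694.5 -93.3]
small top 544 [ 2.8  5.9 11.8] [626.9 222.8] [61.1 61.3] 45.3 | rim [626.7 222.4] [60.3 61.1] 44.6 mean [627.4 223.2]
round side 76214 [  4.3 148.  561.2] [ 714.6 -338. ] [1571.8 1786.8] 0.8 | rim [ 762.6 -268.4] [1646.5 1477.9] 89.6 mean [694.5 -93.3]
round top 995 [ 2.9  5.4 11. ] [493.  -13.1] [81.3 81.7] 89.2 | rim [492.9 -13.2] [81.3 81.3] 0.0 mean [492.5 -11.9]
obl side 76214 [  4.3 148.  561.2] [ 714.6 -338. ] [1571.8 1786.8] 0.8 | rim [ 762.6 -268.4] [1646.5 1477.9] 89.6 mean [694.5 -93.3]
obl top 2533 [ 2.8  5.2 11.3] [ 641.  -247.6] [ 93.1 152.3] 7.7 | rim [ 639.2 -246.7] [ 89.7 149.9] 7.5 mean [ 640.1 -247.8]
sq side 76214 [  4.3 148.  561.2] [ 714.6 -338. ] [1571.8 1786.8] 0.8 | rim [ 762.6 -268.4] [1646.5 1477.9] 89.6 mean [694.5 -93.3]
sq top 1667 [ 2.8  5.5 11.6] [ 360.2 -283.7] [89.9 92.3] 10.8 | rim [ 360.  -282.4] [89.7 89.9] 10.9 mean [ 359.4 -283.2]
oblcaddy side 639 49.4 [381.5 303. ] [59.8 31.6] 15.5 [350.1 280.8] [414.5 319.9]
 body [378.5 236.1] [178.6  67.1] 87.6
 cup 48.0 [357.9 146.3] [46.  47.3] 10.8
oblcaddy top 361 48.8 [409.5 225.8] [63. 37.] 27.1 [377.7 203.1] [439.2 256.6]
 body [393.5 235.4] [177.5  92.5] 87.7
 cup 50.0 [359.4 142.9] [46.5 46.2] 81.0
```

```bash
cat > meas3.py <<'E'
from h import *
s=dict(np.load('pics/side0.npz')); P=cloud(s); im=s['img'].astype(int)
def fit(q): 
    q=(q*1000).astype(np.float32); r=cv2.minAreaRect(q); return np.round(r[0],1),np.round(r[1],1),round(r[2],1)
for k,c,rad in(('small',(627,223),45),('round',(493,-13),55),('obl',(640,-247),100),('sq',(360,-283),75)):
    M=(im[...,1]>105)&(np.linalg.norm(P[...,:2]*1e3-np.array(c),axis=-1)<rad)&(P[...,2]<.02)
    _,l=cv2.connectedComponents(M.astype(np.uint8)); Q=P[l==np.bincount(l[l>0]).argmax()]; Q=Q[Q[:,2]>.002]
    print(k,len(Q),np.round(np.percentile(Q[:,2]*1e3,[5,50,95]),1),*fit(Q[:,:2]),np.round(Q[:,:2].mean(0)*1e3,1))
E
python3 meas3.py
python3 - <<'E'
import cv2
a=cv2.imread('pics/side0.png')[360:480,230:390];b=cv2.imread('pics/top0.png')[270:390,110:270]
cv2.imwrite('pics/c1.png',cv2.resize(cv2.hconcat([a,b]),None,fx=2.5,fy=2.5,interpolation=2))
E
```

```text
small 834 [ 2.3  5.  10.9] [629.2 221.3] [83.7 79.9] 81.2 [624.6 225.2]
round 818 [ 2.2  4.5 10.3] [483.8  -6.1] [93.6 90.9] 9.8 [490.   -8.4]
obl 1123 [2.2 4.1 9.4] [ 653.5 -252.3] [156.9 177.5] 3.7 [ 636.7 -240.8]
sq 896 [2.2 4.4 9.9] [ 363.3 -285.7] [134.4 131.9] 31.0 [ 357.8 -277.3]
```

View pics/c1.png

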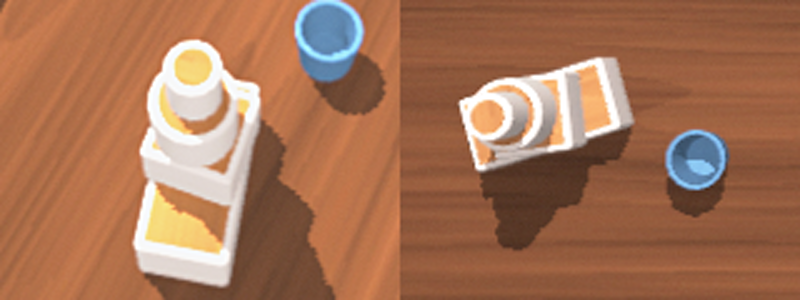

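The crop shows the small and round caddies sitting centred-ish on the square one at the far (+y) end. The oblong's long axis is turned some 10–15° from y, and the blue cup stands clear of it. The first move goes to a waypoint while turning to yaw 90°.

Emit:
move_arm(
  rows=[
    [0, 0, -7, 36, -25, 0, 0],
    [0, 0, -14, 72, -50, 0, 0],
    [0, 0, -21, 108, -75, 0, 0],
    [0, 0, -28, 144, -100, 0, 0],
    [0, 0, -35, 180, -125, 0, 0],
    [0, 0, -42, 216, -150, 0, 0],
    [0, 0, -49, 252, -175, 0, 0],
    [0, 0, -56, 288, -200, 0, 0],
    [0, 0, -63, 324, -225, 0, 0],
    [0, 0, -70, 360, -250, 0, 0],
    [0, 0, -74.5, 395, -275, 0, 0],
    [0, 0, -74.5, 428, -298, 0, 0],
  ],
  squeeze=40,
)

```text
t: 1.1
tcp_pos: [0.4867, -0.2157, 0.2561]
tool_rot: [0.706, 0.708, -0.0, -0.0]
force: [0.4, -1.1, 0.2]
finger_gap: 0.997
gripper_force: 0.0
```

```bash
cat >> h.py <<'E'
from scipy.spatial.transform import Rotation as Ro
def to(x,y,z,yaw):  # mm, deg -> turn, shift from here
    s=readout.sense(); R=Ro.from_quat(s['tool_rot']); c,n=np.cos(np.radians(yaw)),np.sin(np.radians(yaw))
    G=Ro.from_matrix(np.array([[c,n,0],[n,-c,0],[0,0,-1]]))
    print('t',round(s['t'],2),'pos',np.round(s['tcp_pos']*1e3,1),'q',np.round(s['q'],2),'gap',round(s['finger_gap'],3),'gf',round(s['gripper_force'],1),'F',np.round(s['force'],1))
    print('turn',np.round((R.inv()*G).as_rotvec(True),2),'shift',np.round(R.inv().apply(np.array([x,y,z])-s['tcp_pos']*1e3),1))
E
python3 -c "
from h import *
to(397.5,264,235,90)"
```

```text
t 1.1 pos [ 486.7 -215.7  256.1] q [-0.63  0.4   1.66 -0.    1.07 -0.63] gap 0.997 gf 0.0 F [ 0.4 -1.1  0.2]
turn [-0.03 -0.02  0.11] shift [479.8 -88.3  21.3]
```

Emit:
move_arm(
  rows=[
    [0, 0, 0, 40, -8, 0, 0],
    [0, 0, 0, 80, -17, 0, 0],
    [0, 0, 0, 120, -26, 0, 0],
    [0, 0, 0, 160, -35, 0, 0],
    [0, 0, 0, 200, -44, 0, 0],
    [0, 0, 0, 240, -53, 0, 0],
    [0, 0, 0, 280, -62, 0, 0],
    [0, 0, 0, 320, -71, 0, 0],
    [0, 0, 0, 360, -80, 0, 0],
    [0, 0, 0, 400, -89, 0, 0],
    [0, 0, 0, 438, -97, 10, 0],
    [0, 0, 0, 464, -102, 21, 0],
  ],
)

```text
t: 2.1
tcp_pos: [0.3834, 0.2494, 0.2356]
tool_rot: [0.707, 0.708, 0.001, 0.0]
force: [1.0, -1.0, -0.5]
finger_gap: 1.002
gripper_force: 0.0
```

Emit:
move_arm(
  rows=[
    [0, 0, 0, 0, 0, 0, 0],
    [0, 0, 0, 0, 0, 0, 0],
    [0, 0, 0, 0, 0, 0, 0],
  ],
)

```text
t: 2.35
tcp_pos: [0.3843, 0.2461, 0.2352]
tool_rot: [0.707, 0.707, -0.0, 0.0]
force: [0.2, -0.3, -0.1]
finger_gap: 1.001
gripper_force: 0.0
```

```bash
python3 -c "
from h import *
to(397.5,264,171,90); snap('side','s1')"
```

```text
t 2.35 pos [384.3 246.1 235.2] q [ 0.32  0.33  1.86 -0.    0.94  0.32] gap 1.001 gf 0.0 F [ 0.2 -0.3 -0.1]
turn [-0.03  0.04 -0.01] shift [18.  13.3 64.2]
```

View pics/s1.png

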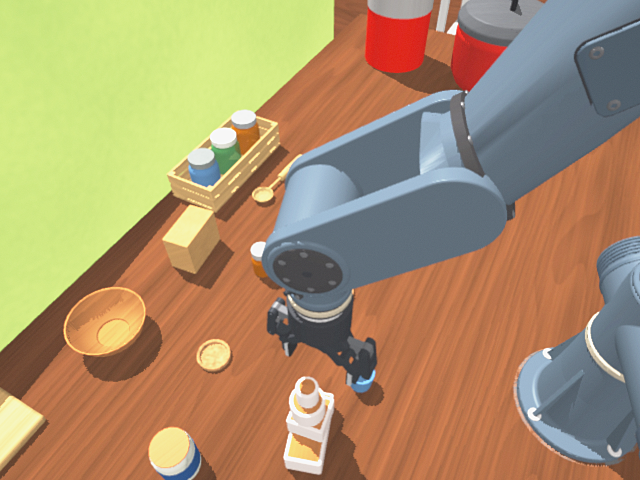

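The picture shows the open gripper short of the stack (small caddy top at (308,385), fingers at (285,350) and (362,375)). The remaining shift is (18, 13.3) mm.

Emit:
move_arm(
  rows=[
    [0, 0, 0, 9, 6.5, 0, 0],
    [0, 0, 0, 18, 13.3, 0, 0],
    [0, 0, 0, 18, 13.3, 0, 0],
    [0, 0, 0, 18, 13.3, 0, 0],
  ],
)

```text
t: 2.73
tcp_pos: [0.3989, 0.2645, 0.2356]
tool_rot: [0.708, 0.707, 0.001, 0.0]
force: [-0.1, -0.7, 1.3]
finger_gap: 1.0
gripper_force: 0.0
```

```bash
cat > fing.py <<'E'
from h import *
import sys
to(397.5,264,171,90); t=readout.sense()['tcp_pos']
for n in('side','top'):
    s=snap(n,'f_'+n); P=cloud(s); P=P.reshape(-1,3); P=P[~np.isnan(P[:,0])]
    Q=P[(abs(P[:,0]-t[0])<.075)&(abs(P[:,1]-t[1])<.05)&(P[:,2]>t[2]-.045)&(P[:,2]<t[2]+.02)]
    for sg in(-1,1):
        A=Q[(sg*(Q[:,0]-t[0])>.022)]
        if len(A)>5: print(n,sg,len(A),'x',np.round(np.percentile(A[:,0]*1e3,[2,50,98]),1),'y',np.round(np.percentile(A[:,1]*1e3,[2,50,98]),1),'zmin',np.round(np.percentile(A[:,2]*1e3,[1,5]),1))
    B=P[(np.linalg.norm(P[:,:2]-[.3975,.264],axis=1)<.03)&(abs(P[:,2]-.1765)<.004)]
    if len(B): print(' small',len(B),*[np.round(v,1) for v in cv2.minEnclosingCircle((B[:,:2]*1e3).astype(np.float32))])
E
python3 fing.py
```

```text
t 2.73 pos [398.9 264.5 235.6] q [ 0.35  0.36  1.81 -0.    0.96  0.35] gap 1.0 gf 0.0 F [-0.1 -0.7  1.3]
turn [ 0.07 -0.02 -0.07] shift [-0.6 -1.5 64.5]
side -1 110 x [342.9 350.  355.8] y [264.2 273.1 277.2] zmin [225.6 228.1]
side 1 131 x [440.4 441.4 453.5] y [256.  271.9 276.3] zmin [223.7 225.4]
 small 405 [396.2 265.7] 17.3
top -1 58 x [344.9 353.7 357.7] y [251.2 254.3 262.7] zmin [228.8 229.9]
top 1 42 x [444.1 448.9 455.4] y [251.2 252.9 257.4] zmin [229.5 230.1]
 small 270 [399.1 263.2] 16.7
```

Comparing the known TCP with the seen fingers gives camera biases of about (-0.8,+0.7) mm for side and (+2,-2) mm for top. Corrected, the small caddy is at (397,265). Next I descend and grip.

Emit:
move_arm(
  rows=[
    [0, 0, 0, 0.5, -1.9, 15, 0],
    [0, 0, 0, 0.5, -1.9, 35, 0],
    [0, 0, 0, 0.5, -1.9, 52, 0],
    [0, 0, 0, 0.5, -1.9, 62, 0],
    [0, 0, 0, 0.5, -1.9, 65.5, 0],
    [0, 0, 0, 0.5, -1.9, 65.5, 0],
    [0, 0, 0, 0.5, -1.9, 65.5, 0.3],
    [0, 0, 0, 0.5, -1.9, 65.5, 0.5],
    [0, 0, 0, 0.5, -1.9, 65.5, 0.6],
    [0, 0, 0, 0.5, -1.9, 65.5, 0.7],
    [0, 0, 0, 0.5, -1.9, 65.5, 0.8],
    [0, 0, 0, 0.5, -1.9, 65.5, 0.8],
  ],
  squeeze=30,
)

```text
t: 3.83
tcp_pos: [0.3965, 0.2651, 0.1705]
tool_rot: [0.707, 0.707, 0.001, 0.0]
force: [0.8, -0.3, 3.2]
finger_gap: 0.387
gripper_force: 29.9
```

Emit:
move_arm(
  rows=[
    [0, 0, 0, 0, 0, 0, 0.9],
    [0, 0, 0, 0, 0, 0, 0.9],
    [0, 0, 0, 0, 0, 0, 0.9],
    [0, 0, 0, 0, 0, 0, 0.9],
  ],
)

```text
t: 4.17
tcp_pos: [0.3965, 0.2652, 0.1705]
tool_rot: [0.707, 0.707, 0.001, 0.0]
force: [-0.8, 0.6, 5.9]
finger_gap: 0.388
gripper_force: 30.2
```

Emit:
move_arm(
  rows=[
    [0, 0, 0, 0, 0, -5, 0.9],
    [0, 0, 0, 0, 0, -15, 0.9],
    [0, 0, 0, 0, 0, -28, 0.9],
    [0, 0, 0, -2, 10, -38, 0.9],
    [0, 0, 0, -6, 30, -40, 0.9],
    [0, 0, 0, -11, 58, -40, 0.9],
    [0, 0, 0, -16, 90, -40, 0.9],
    [0, 0, 0, -22, 124, -40, 0.9],
    [0, 0, 0, -28, 158, -40, 0.9],
    [0, 0, 0, -34, 190, -40, 0.9],
    [0, 0, 0, -38, 215, -40, 0.9],
    [0, 0, 0, -40.5, 229, -40, 0.9],
  ],
)

```text
t: 5.17
tcp_pos: [0.6275, 0.2231, 0.2092]
tool_rot: [0.708, 0.706, 0.0, 0.0]
force: [-0.7, 0.1, 0.4]
finger_gap: 0.388
gripper_force: 30.0
```

Emit:
move_arm(
  rows=[
    [0, 0, 0, 0, 0, 0, 0.9],
    [0, 0, 0, 0, 0, 10, 0.9],
    [0, 0, 0, 0, 0, 30, 0.9],
    [0, 0, 0, 0, 0, 55, 0.9],
    [0, 0, 0, 0, 0, 80, 0.9],
    [0, 0, 0, 0, 0, 100, 0.9],
    [0, 0, 0, 0, 0, 108, 0.9],
    [0, 0, 0, 0, 0, 110, 0.9],
    [0, 0, 0, 0, 0, 110, 0.9],
    [0, 0, 0, 0, 0, 110, 0.9],
  ],
)

```text
t: 6.0
tcp_pos: [0.625, 0.2246, 0.1009]
tool_rot: [0.707, 0.707, 0.001, 0.0]
force: [-0.6, -0.2, 0.1]
finger_gap: 0.389
gripper_force: 30.0
```

```bash
python3 -c "
from h import *
to(625.3,224.6,45,90); a=snap('side','s2'); b=snap('top','t2')
cv2.imwrite('pics/c2.png',cv2.resize(cv2.hconcat([a['img'][230:400,130:330,::-1],b['img'][120:290,100:300,::-1]]),None,fx=2,fy=2,interpolation=2))"
```

```text
t 6.0 pos [625.  224.6 100.9] q [0.18 0.77 1.44 0.   0.93 0.18] gap 0.389 gf 30.0 F [-0.6 -0.2  0.1]
turn [ 0.09 -0.02 -0.02] shift [-0.1  0.2 55.9]
```

View pics/c2.png

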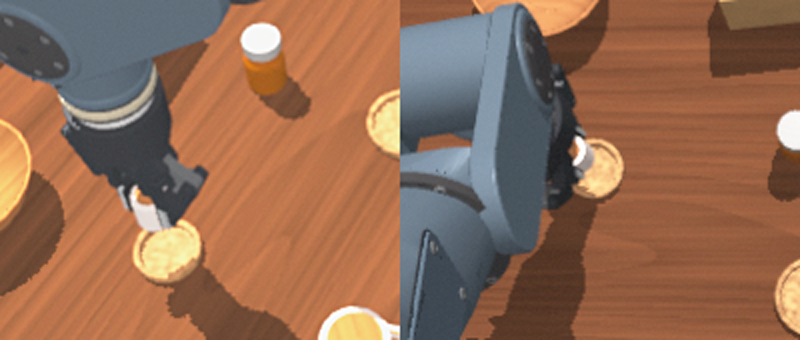

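The caddy is held upright at crop (148,215) above the small tray at (168,250), so I lower it.

Emit:
move_arm(
  rows=[
    [0, 0, 0, 0, 0, 10, 0.9],
    [0, 0, 0, 0, 0, 28, 0.9],
    [0, 0, 0, 0, 0, 44, 0.9],
    [0, 0, 0, 0, 0, 54, 0.9],
    [0, 0, 0, 0, 0, 58, 0.9],
    [0, 0, 0, 0, 0, 60, 0.9],
    [0, 0, 0, 0, 0, 61, 0.9],
    [0, 0, 0, 0, 0, 62, 0.9],
    [0, 0, 0, 0, 0, 62, 0.9],
  ],
)

```text
t: 6.85
tcp_pos: [0.6253, 0.2243, 0.0385]
tool_rot: [0.707, 0.707, 0.001, 0.0]
force: [0.7, 0.2, -1.6]
finger_gap: 0.388
gripper_force: 30.0
```

Emit:
move_arm(
  rows=[
    [0, 0, 0, 0, 0, 0.4, 0.9],
    [0, 0, 0, 0, 0, 0.8, 0.9],
    [0, 0, 0, 0, 0, 1, 0.9],
    [0, 0, 0, 0, 0, 1, 0.9],
  ],
)

```text
t: 7.18
tcp_pos: [0.6251, 0.2243, 0.0376]
tool_rot: [0.707, 0.707, 0.0, 0.0]
force: [0.1, -0.8, 2.5]
finger_gap: 0.39
gripper_force: 30.4
```

Emit:
move_arm(
  rows=[
    [0, 0, 0, 0, 0, 0.4, 0.9],
    [0, 0, 0, 0, 0, 0.7, 0.9],
    [0, 0, 0, 0, 0, 0.7, 0.9],
    [0, 0, 0, 0, 0, 0.7, 0.55],
    [0, 0, 0, 0, 0, 0.7, 0.4],
    [0, 0, 0, 0, 0, 0.7, 0.2],
    [0, 0, 0, 0, 0, 0.7, 0.2],
    [0, 0, 0, 0, 0, 0.7, 0],
    [0, 0, 0, 0, 0, 0.7, 0],
    [0, 0, 0, 0, 0, -10, 0],
    [0, 0, 0, 0, 0, -30, 0],
    [0, 0, 0, 0, 0, -60, 0],
  ],
)

```text
t: 8.18
tcp_pos: [0.6227, 0.2238, 0.0953]
tool_rot: [0.707, 0.707, -0.003, -0.002]
force: [0.0, -0.3, 0.3]
finger_gap: 1.001
gripper_force: 0.0
```

Emit:
move_arm(
  rows=[
    [0, 0, 0, 0, 0, -35, 0],
    [0, 0, 0, 2, -20, -65, 0],
    [0, 0, 0, 5, -50, -80, 0],
    [0, 0, 0, 9, -90, -90, 0],
    [0, 0, 0, 13, -130, -100, 0],
    [0, 0, 0, 13, -130, -100, 0],
  ],
)

```text
t: 8.68
tcp_pos: [0.4851, 0.2374, 0.1983]
tool_rot: [0.706, 0.708, -0.004, -0.003]
force: [-0.6, -0.5, -1.1]
finger_gap: 1.002
gripper_force: 0.0
```

```bash
cat > chk.py <<'E'
from h import *
import sys
# chk.py tag cx cy ztop R : object top and stack tops, bias-corrected, both views
B={'side':np.array([-.8,.7]),'top':np.array([2,-2.])}
def tops(tag,lst):
    for n in('side','top'):
        s=snap(n,f'{n}_{tag}'); P=cloud(s).reshape(-1,3); P=P[~np.isnan(P[:,0])]
        for nm,c,z,r in lst:
            Q=P[(np.linalg.norm(P[:,:2]*1e3-np.array(c),axis=1)<r)&(abs(P[:,2]*1e3-z)<4)]
            if len(Q)<8: print(n,nm,len(Q)); continue
            q=(Q[:,:2]*1e3-B[n]).astype(np.float32); cc,rad=cv2.minEnclosingCircle(q); m=cv2.minAreaRect(q)
            A=np.c_[Q[:,:2]-Q[:,:2].mean(0),np.ones(len(Q))]; k=np.linalg.lstsq(A,Q[:,2],rcond=None)[0]
            print(n,nm,len(Q),'z',np.round(Q[:,2].mean()*1e3,1),'tilt',np.round(np.degrees(k[:2]),1),'circ',np.round(cc,1),round(rad,1),'rect',np.round(m[0],1),np.round(m[1],1),round(m[2],1))
E
python3 -c "
from chk import *
tops('p1',[('small',(625,224),44,28),('round',(397,265),137,38),('square',(395,263),94,52)])
to(397,266,195,90)"
```

```text
side small 234 z 43.3 tilt [-0.7 -0.5] circ [625.4 223.8] 17.4 rect [624.3 223.8] [32.6 32.8] 9.0
side round 956 z 136.4 tilt [ 0.2 -0.7] circ [395.9 266.5] 27.2 rect [396.2 267.1] [52.3 53. ] 59.5
side square 338 z 93.4 tilt [-0.1 -0.3] circ [393.3 264.2] 39.2 rect [393.7 263.6] [59. 60.] 7.8
top small 187 z 43.0 tilt [-0.1 -0.3] circ [623.7 223.1] 17.0 rect [624.3 223.1] [32.1 32. ] 31.1
top round 574 z 136.2 tilt [0.9 0.2] circ [396.4 266.8] 26.3 rect [393.8 266.2] [46.9 51.5] 17.5
top square 289 z 93.5 tilt [-0.  -0.5] circ [393.6 262.5] 39.7 rect [394.2 262. ] [60.9 58.2] 5.6
t 8.78 pos [493.3 237.7 198.3] q [ 0.24  0.5   1.69 -0.    0.95  0.24] gap 1.004 gf 0.0 F [ 1.3  0.5 -0.2]
turn [ 0.07 -0.02  0.04] shift [ 28.4 -96.3   3.2]
```

The small caddy stands flat and centred in its tray. Next is the round one, at (396.2,266.7).

Emit:
move_arm(
  rows=[
    [0, 0, 0, 8, -25, 3, 0],
    [0, 0, 0, 18, -60, 3, 0],
    [0, 0, 0, 26, -88, 3, 0],
    [0, 0, 0, 29, -97, 3, 0],
    [0, 0, 0, 29, -97, 3, 0],
    [0, 0, 0, 29, -97, 3, 0],
  ],
)

```text
t: 9.28
tcp_pos: [0.3999, 0.2669, 0.1943]
tool_rot: [0.707, 0.707, 0.001, 0.001]
force: [0.9, 0.5, -0.3]
finger_gap: 1.0
gripper_force: 0.0
```

```bash
python3 -c "
from h import *
to(396.2,266.7,126,90)"
```

```text
t 9.28 pos [399.9 266.9 194.3] q [ 0.36  0.43  1.85 -0.    0.85  0.36] gap 1.0 gf 0.0 F [ 0.9  0.5 -0.3]
turn [ 0.19 -0.05 -0.01] shift [-0.3 -3.9 68.3]
```

Emit:
move_arm(
  rows=[
    [0, 0, 0, 0, 0, 10, 0],
    [0, 0, 0, 0, 0, 20, 0],
    [0, 0, 0, 0, 0, 20, 0],
    [0, 0, 0, 0, 0, 20, 0],
  ],
)

```text
t: 9.62
tcp_pos: [0.3999, 0.2662, 0.1736]
tool_rot: [0.708, 0.706, 0.0, 0.0]
force: [0.0, -0.0, 0.8]
finger_gap: 1.002
gripper_force: 0.0
```

Emit:
move_arm(
  rows=[
    [0, 0, 0, 0.5, -3.7, 10, 0],
    [0, 0, 0, 0.5, -3.7, 28, 0],
    [0, 0, 0, 0.5, -3.7, 42, 0],
    [0, 0, 0, 0.5, -3.7, 47, 0],
    [0, 0, 0, 0.5, -3.7, 47.6, 0],
    [0, 0, 0, 0.5, -3.7, 47.6, 0],
    [0, 0, 0, 0.5, -3.7, 47.6, 0.15],
    [0, 0, 0, 0.5, -3.7, 47.6, 0.3],
    [0, 0, 0, 0.5, -3.7, 47.6, 0.4],
    [0, 0, 0, 0.5, -3.7, 47.6, 0.5],
    [0, 0, 0, 0.5, -3.7, 47.6, 0.7],
    [0, 0, 0, 0.5, -3.7, 47.6, 0.7],
  ],
  squeeze=45,
)

```text
t: 10.62
tcp_pos: [0.3956, 0.2674, 0.1273]
tool_rot: [0.707, 0.707, 0.002, 0.001]
force: [2.8, -0.9, 6.7]
finger_gap: 0.621
gripper_force: 47.3
```

Emit:
move_arm(
  rows=[
    [0, 0, 0, 0, 0, 0, 0.7],
    [0, 0, 0, 0, 0, 0, 0.7],
    [0, 0, 0, 0, 0, 0, 0.7],
  ],
)

```text
t: 10.87
tcp_pos: [0.3956, 0.2674, 0.1273]
tool_rot: [0.707, 0.707, 0.002, 0.001]
force: [2.2, -0.5, 5.2]
finger_gap: 0.619
gripper_force: 47.3
```

Emit:
move_arm(
  rows=[
    [0, 0, 0, 0, 0, -4, 0.7],
    [0, 0, 0, 0, 0, -12, 0.7],
    [0, 0, 0, 0, 0, -24, 0.7],
    [0, 0, 0, -6, 2, -34, 0.7],
    [0, 0, 0, -20, 7, -40, 0.7],
    [0, 0, 0, -42, 14, -40, 0.7],
    [0, 0, 0, -70, 24, -40, 0.7],
    [0, 0, 0, -103, 35, -40, 0.7],
    [0, 0, 0, -137, 47, -40, 0.7],
    [0, 0, 0, -171, 58, -40, 0.7],
    [0, 0, 0, -203, 69, -40, 0.7],
    [0, 0, 0, -231, 79, -40, 0.7],
  ],
)

```text
t: 11.87
tcp_pos: [0.4729, 0.0335, 0.1667]
tool_rot: [0.708, 0.707, -0.0, -0.0]
force: [0.5, 0.5, -2.7]
finger_gap: 0.619
gripper_force: 47.5
```

Emit:
move_arm(
  rows=[
    [0, 0, 0, -22, 8, 0, 0.7],
    [0, 0, 0, -38, 13, 0, 0.7],
    [0, 0, 0, -46, 16, 0, 0.7],
    [0, 0, 0, -47, 16, 5, 0.7],
    [0, 0, 0, -47, 16, 20, 0.7],
    [0, 0, 0, -47, 16, 40, 0.7],
    [0, 0, 0, -47, 16, 60, 0.7],
    [0, 0, 0, -47, 16, 75, 0.7],
    [0, 0, 0, -47, 16, 82, 0.7],
    [0, 0, 0, -47, 16, 82, 0.7],
    [0, 0, 0, -47, 16, 82, 0.7],
  ],
)

```text
t: 12.78
tcp_pos: [0.4884, -0.0104, 0.0842]
tool_rot: [0.707, 0.707, -0.0, -0.001]
force: [-0.4, -0.3, -1.5]
finger_gap: 0.622
gripper_force: 47.7
```

```bash
python3 -c "
from h import *
to(491,-11,38,90)"
```

```text
t 12.78 pos [488.4 -10.4  84.2] q [-0.25  0.64  1.91  0.    0.59 -0.25] gap 0.622 gf 47.7 F [-0.4 -0.3 -1.5]
turn [-0.06 -0.02  0.01] shift [-0.6  2.6 46.2]
```

Emit:
move_arm(
  rows=[
    [0, 0, 0, -0.6, 2.6, 8, 0.7],
    [0, 0, 0, -0.6, 2.6, 24, 0.7],
    [0, 0, 0, -0.6, 2.6, 38, 0.7],
    [0, 0, 0, -0.6, 2.6, 43, 0.7],
    [0, 0, 0, -0.6, 2.6, 45, 0.7],
    [0, 0, 0, -0.6, 2.6, 46, 0.7],
    [0, 0, 0, -0.6, 2.6, 46.6, 0.7],
    [0, 0, 0, -0.6, 2.6, 46.6, 0.7],
  ],
)

```text
t: 13.45
tcp_pos: [0.4919, -0.0119, 0.0382]
tool_rot: [0.707, 0.707, 0.0, 0.001]
force: [0.6, -0.1, -1.8]
finger_gap: 0.618
gripper_force: 47.7
```

Emit:
move_arm(
  rows=[
    [0, 0, 0, 0, 0, 0.5, 0.7],
    [0, 0, 0, 0, 0, 1, 0.7],
    [0, 0, 0, 0, 0, 1, 0.7],
    [0, 0, 0, 0, 0, 1, 0.7],
  ],
)

```text
t: 13.78
tcp_pos: [0.4915, -0.0118, 0.0368]
tool_rot: [0.707, 0.707, 0.0, 0.0]
force: [-0.5, -0.3, -1.2]
finger_gap: 0.619
gripper_force: 47.7
```

Emit:
move_arm(
  rows=[
    [0, 0, 0, 0, 0, 0.5, 0.7],
    [0, 0, 0, 0, 0, 0.9, 0.7],
    [0, 0, 0, 0, 0, 0.9, 0.7],
    [0, 0, 0, 0, 0, 0.9, 0.7],
  ],
)

```text
t: 14.12
tcp_pos: [0.4916, -0.0118, 0.0362]
tool_rot: [0.707, 0.707, 0.0, 0.0]
force: [-0.7, -0.3, 5.0]
finger_gap: 0.62
gripper_force: 48.6
```

Contact (+6 N), so I release, retreat, and move back toward the stack at height.

Emit:
move_arm(
  rows=[
    [0, 0, 0, 0, 0, 0, 0.35],
    [0, 0, 0, 0, 0, 0, 0.25],
    [0, 0, 0, 0, 0, 0, 0.1],
    [0, 0, 0, 0, 0, 0, 0],
    [0, 0, 0, 0, 0, 0, 0],
    [0, 0, 0, 0, 0, 0, 0],
    [0, 0, 0, 0, 0, -10, 0],
    [0, 0, 0, 0, 0, -35, 0],
    [0, 0, 0, 0, 0, -70, 0],
    [0, 0, 0, 0, 0, -105, 0],
    [0, 0, 0, 20, 0, -120, 0],
    [0, 0, 0, 50, 0, -120, 0],
  ],
)

```text
t: 15.12
tcp_pos: [0.4947, 0.0367, 0.1603]
tool_rot: [0.709, 0.706, 0.003, 0.004]
force: [1.0, -0.8, -0.4]
finger_gap: 1.002
gripper_force: 0.0
```

Emit:
move_arm(
  rows=[
    [0, 0, 0, 40, -10, 0, 0],
    [0, 0, 0, 80, -20, 0, 0],
    [0, 0, 0, 100, -20, 0, 0],
    [0, 0, 0, 100, -20, 0, 0],
    [0, 0, 0, 100, -20, 0, 0],
  ],
)

```text
t: 15.53
tcp_pos: [0.4714, 0.1391, 0.1564]
tool_rot: [0.706, 0.708, 0.0, 0.0]
force: [-0.4, -0.8, -0.5]
finger_gap: 0.998
gripper_force: 0.0
```

```bash
cat > ang.py <<'E'
from h import *
import sys
# constrained rectangle fit (known size) on top-face points, plus minAreaRect
from chk import B
def rectfit(f,n,c,z,r,tol=3.5):
    P=cloud(dict(np.load(f'pics/{f}.npz'))).reshape(-1,3); P=P[~np.isnan(P[:,0])]
    Q=P[(np.linalg.norm(P[:,:2]*1e3-np.array(c),axis=1)<r)&(abs(P[:,2]*1e3-z)<tol)]
    m=cv2.minAreaRect((Q[:,:2]*1e3-B[n]).astype(np.float32)); print(n,len(Q),'z',np.round(np.median(Q[:,2])*1e3,1),np.round(m[0],1),np.round(m[1],1),round(m[2],1))
E
python3 -c "
from chk import *; from ang import *
tops('p2',[('round',(491,-11),46,38)])
for n in('side','top'):
  rectfit(n+'_p2',n,(394,263),94,48)
  rectfit(n+'_p2',n,(394,263),94,48,2)
  rectfit(n+'_p2',n,(394,240),49.3,100,2.5)
to(394,263,160,90)
a,b=[cv2.imread(f'pics/{n}_p2.png') for n in('side','top')]
cv2.imwrite('pics/c3.png',cv2.resize(cv2.hconcat([a[230:480,200:420],b[150:400,100:360]]),None,fx=1.6,fy=1.6,interpolation=2))"
```

```text
side round 266 z 44.7 tilt [0.5 2. ] circ [488.3 -17.5] 24.1 rect [488.5 -17.9] [39.2 46.1] 45.8
top round 508 z 45.5 tilt [-0.  -0.3] circ [490.5 -12.2] 26.7 rect [490.1 -12.6] [52.4 50.5] 0.6
side 1354 z 94.3 [394.  263.5] [59.3 59.6] 9.1
side 1121 z 94.3 [393.9 263.6] [59.3 59.3] 8.8
side 933 z 49.1 [388.4 238.2] [ 72.  190.9] 3.4
top 517 z 94.3 [407.7 265. ] [36. 62.] 0.2
top 403 z 94.2 [407.3 265.3] [36.1 59.9] 1.3
top 77 z 49.2 [396.2 230.1] [167.6  64.2] 74.4
t 15.63 pos [471.8 137.6 156. ] q [ 0.06  0.51  1.86 -0.    0.77  0.06] gap 0.998 gf 0.0 F [ 0.6 -0.4  0.3]
turn [ 0.03  0.02 -0.05] shift [125.3 -78.   -4. ]
```

View pics/c3.png

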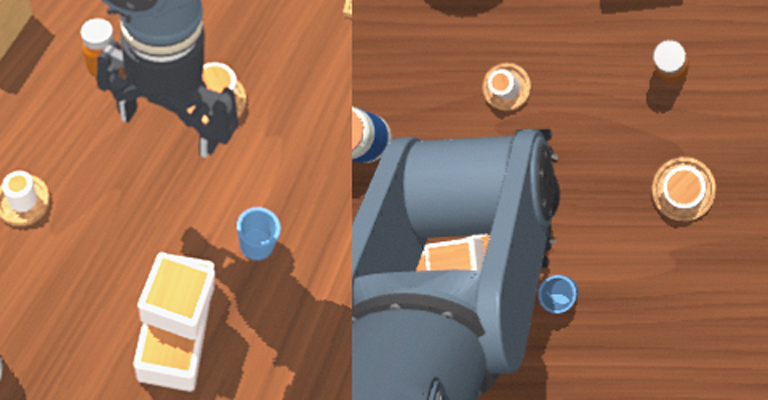

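The crops show the small and round caddies upright in their trays (small at crop (20,190), round at (685,188)). The square caddy (175,292) is on the oblong; its fit gives (394,263.5) with yaw 9°.

Emit:
move_arm(
  rows=[
    [0, 0, -3, 25, -16, -2, 0],
    [0, 0, -6, 60, -38, -4, 0],
    [0, 0, -9, 95, -59, -4, 0],
    [0, 0, -9, 120, -74, -4, 0],
    [0, 0, -9, 126, -78, -4, 0],
    [0, 0, -9, 126, -78, -4, 0],
    [0, 0, -9, 126, -78, -4, 0],
    [0, 0, -9, 126, -78, -4, 0],
  ],
)

```text
t: 16.3
tcp_pos: [0.3951, 0.2631, 0.1598]
tool_rot: [0.651, 0.759, 0.0, 0.0]
force: [-0.4, -0.4, 0.7]
finger_gap: 0.998
gripper_force: 0.0
```

```bash
python3 -c "
from h import *
to(394,263.5,81,99)"
```

```text
t 16.3 pos [395.1 263.1 159.8] q [ 0.35  0.49  1.9  -0.    0.76  0.2 ] gap 0.998 gf 0.0 F [-0.4 -0.4  0.7]
turn [ 0.05  0.02 -0.16] shift [ 0.6 -1.1 78.8]
```

Emit:
move_arm(
  rows=[
    [0, 0, 0, 0.6, -1.1, 15, 0],
    [0, 0, 0, 0.6, -1.1, 40, 0],
    [0, 0, 0, 0.6, -1.1, 64, 0],
    [0, 0, 0, 0.6, -1.1, 76, 0],
    [0, 0, 0, 0.6, -1.1, 78.8, 0],
    [0, 0, 0, 0.6, -1.1, 78.8, 0],
    [0, 0, 0, 0.6, -1.1, 78.8, 0.15],
    [0, 0, 0, 0.6, -1.1, 78.8, 0.25],
    [0, 0, 0, 0.6, -1.1, 78.8, 0.35],
    [0, 0, 0, 0.6, -1.1, 78.8, 0.5],
    [0, 0, 0, 0.6, -1.1, 78.8, 0.6],
    [0, 0, 0, 0.6, -1.1, 78.8, 0.6],
  ],
  squeeze=55,
)

```text
t: 17.3
tcp_pos: [0.3936, 0.2648, 0.0821]
tool_rot: [0.65, 0.76, 0.001, 0.001]
force: [1.8, -2.8, 7.6]
finger_gap: 0.697
gripper_force: 60.0
```

Emit:
move_arm(
  rows=[
    [0, 0, 0, 0, 0, 0, 0.6],
    [0, 0, 0, 0, 0, 0, 0.6],
    [0, 0, 0, 0, 0, 0, 0.6],
  ],
)

```text
t: 17.55
tcp_pos: [0.3935, 0.2648, 0.0821]
tool_rot: [0.65, 0.76, 0.001, 0.001]
force: [1.2, -2.0, 6.9]
finger_gap: 0.694
gripper_force: 60.0
```

```bash
python3 -c "
from h import *
to(0,0,0,99)"
```

```text
t 17.55 pos [393.5 264.8  82.1] q [ 0.36  0.64  1.95 -0.    0.55  0.2 ] gap 0.694 gf 60.0 F [ 1.2 -2.   6.9]
turn [ 0.17 -0.   -0.01] shift [-200.1 -430.3   80.8]
```

Emit:
move_arm(
  rows=[
    [0, 0, 0, 0, 0, -4, 0.6],
    [0, 0, 0, 0, 0, -12, 0.6],
    [0, 0, 0, 0, 0, -26, 0.6],
    [0, 0, 0, 0, 0, -42, 0.6],
    [0, 0, 0, -5, 0, -56, 0.6],
    [0, 0, 0, -18, 2, -62, 0.6],
    [0, 0, 0, -40, 5, -62, 0.6],
    [0, 0, 0, -68, 8, -62, 0.6],
    [0, 0, 0, -100, 12, -62, 0.6],
    [0, 0, 0, -135, 17, -62, 0.6],
    [0, 0, 0, -170, 21, -62, 0.6],
    [0, 0, 0, -205, 26, -62, 0.6],
  ],
)

```text
t: 18.55
tcp_pos: [0.4496, 0.0651, 0.1433]
tool_rot: [0.649, 0.76, -0.0, -0.0]
force: [0.6, 0.8, -2.5]
finger_gap: 0.698
gripper_force: 59.7
```

```bash
python3 -c "
from h import *
to(465,-60,144,99);to(420,-200,144,100);to(358,-281,90,100.9)"
```

```text
t 18.55 pos [449.6  65.1 143.3] q [-0.1   0.5   1.96  0.    0.69 -0.26] gap 0.698 gf 59.7 F [ 0.6  0.8 -2.5]
turn [-0.03 -0.02 -0.  ] shift [-125.9   -4.4   -0.7]
t 18.55 pos [449.6  65.1 143.3] q [-0.1   0.5   1.96  0.    0.69 -0.26] gap 0.698 gf 59.7 F [ 0.6  0.8 -2.5]
turn [-0.03 -0.02 -1.  ] shift [-257.2  -70.7   -0.7]
t 18.55 pos [449.6  65.1 143.3] q [-0.1   0.5   1.96  0.    0.69 -0.26] gap 0.698 gf 59.7 F [ 0.6  0.8 -2.5]
turn [-0.03 -0.02 -1.9 ] shift [-327.5 -144.6   53.3]
```

Emit:
move_arm(
  rows=[
    [0, 0, 0, -30, -1, 0, 0.6],
    [0, 0, 0, -62, -2, 0, 0.6],
    [0, 0, 0, -95, -3, 0, 0.6],
    [0, 0, 0, -127, -8, 0, 0.6],
    [0, 0, 0, -160, -22, 0, 0.6],
    [0, 0, -0.5, -192, -38, 0, 0.6],
    [0, 0, -1, -225, -55, 0, 0.6],
    [0, 0, -1, -255, -72, 0, 0.6],
    [0, 0, -1.5, -282, -97, 0, 0.6],
    [0, 0, -2, -305, -120, 0, 0.6],
    [0, 0, -2, -320, -137, 0, 0.6],
    [0, 0, -2, -327.5, -144.5, 0, 0.6],
  ],
)

```text
t: 19.55
tcp_pos: [0.3568, -0.2817, 0.1433]
tool_rot: [0.638, 0.77, -0.0, 0.0]
force: [-0.7, -0.8, -2.2]
finger_gap: 0.693
gripper_force: 59.7
```

Emit:
move_arm(
  rows=[
    [0, 0, 0, 0, 0, 0, 0.6],
    [0, 0, 0, 0, 0, 10, 0.6],
    [0, 0, 0, 0, 0, 28, 0.6],
    [0, 0, 0, 0, 0, 44, 0.6],
    [0, 0, 0, 0, 0, 52, 0.6],
    [0, 0, 0, 0, 0, 54, 0.6],
    [0, 0, 0, 0, 0, 54, 0.6],
    [0, 0, 0, 0, 0, 54, 0.6],
  ],
)

```text
t: 20.22
tcp_pos: [0.3589, -0.2794, 0.0893]
tool_rot: [0.636, 0.772, -0.0, 0.0]
force: [0.6, -0.6, -2.7]
finger_gap: 0.698
gripper_force: 59.8
```

```bash
python3 -c "
from h import *
to(358,-281,38,100.9)
a=snap('side','s4'); b=snap('top','t4')
cv2.imwrite('pics/c4.png',cv2.resize(cv2.hconcat([a['img'][100:300,340:540,::-1],b['img'][250:450,340:540,::-1]]),None,fx=2,fy=2,interpolation=2))"
```

```text
t 20.22 pos [ 358.9 -279.4   89.3] q [-0.91  0.61  1.99  0.    0.54 -1.1 ] gap 0.698 gf 59.8 F [ 0.6 -0.6 -2.7]
turn [0.02 0.02 0.11] shift [-1.4 -1.2 51.3]
```

View pics/c4.png

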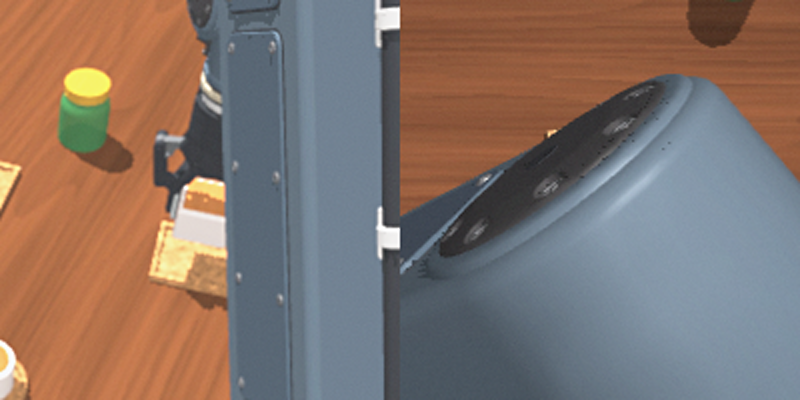

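The caddy is level and square over its tray in the side crop (caddy at (200,215), tray corner at (160,270)). The top view is blocked by the arm. I lower it.

Emit:
move_arm(
  rows=[
    [0, 0, 0, -1.4, -1.2, 10, 0.6],
    [0, 0, 0, -1.4, -1.2, 26, 0.6],
    [0, 0, 0, -1.4, -1.2, 40, 0.6],
    [0, 0, 0, -1.4, -1.2, 48, 0.6],
    [0, 0, 0, -1.4, -1.2, 50.5, 0.6],
    [0, 0, 0, -1.4, -1.2, 51.5, 0.6],
    [0, 0, 0, -1.4, -1.2, 52, 0.6],
    [0, 0, 0, -1.4, -1.2, 52, 0.6],
  ],
)

```text
t: 20.98
tcp_pos: [0.3577, -0.2816, 0.0374]
tool_rot: [0.636, 0.771, -0.0, 0.001]
force: [-0.3, 0.4, -1.3]
finger_gap: 0.693
gripper_force: 59.8
```

Emit:
move_arm(
  rows=[
    [0, 0, 0, 0, 0, 0.5, 0.6],
    [0, 0, 0, 0, 0, 1, 0.6],
    [0, 0, 0, 0, 0, 1, 0.6],
    [0, 0, 0, 0, 0, 1, 0.6],
  ],
)

```text
t: 21.32
tcp_pos: [0.3575, -0.2814, 0.0361]
tool_rot: [0.636, 0.771, -0.0, 0.0]
force: [0.7, 0.1, -0.6]
finger_gap: 0.696
gripper_force: 59.8
```

Emit:
move_arm(
  rows=[
    [0, 0, 0, 0, 0, 0.4, 0.6],
    [0, 0, 0, 0, 0, 0.8, 0.6],
    [0, 0, 0, 0, 0, 0.8, 0.6],
    [0, 0, 0, 0, 0, 0.8, 0.6],
  ],
)

```text
t: 21.65
tcp_pos: [0.3575, -0.2814, 0.0361]
tool_rot: [0.636, 0.771, -0.0, 0.001]
force: [-0.9, 0.3, 9.3]
finger_gap: 0.695
gripper_force: 61.1
```

Emit:
move_arm(
  rows=[
    [0, 0, 0, 0, 0, 0, 0.28],
    [0, 0, 0, 0, 0, 0, 0.2],
    [0, 0, 0, 0, 0, 0, 0.1],
    [0, 0, 0, 0, 0, 0, 0],
    [0, 0, 0, 0, 0, 0, 0],
    [0, 0, 0, 0, 0, 0, 0],
    [0, 0, 0, 0, 0, -10, 0],
    [0, 0, 0, 0, 0, -35, 0],
    [0, 0, 0, 0, 0, -70, 0],
    [0, 0, 0, 0, 0, -105, 0],
    [0, 0, 0, 10, 10, -110, 0],
    [0, 0, 0, 30, 30, -110, 0],
  ],
)

```text
t: 22.65
tcp_pos: [0.3824, -0.2493, 0.1485]
tool_rot: [0.638, 0.77, -0.001, 0.004]
force: [0.9, -0.1, -1.0]
finger_gap: 1.0
gripper_force: 0.0
```

```bash
python3 -c "
from h import *
to(475,-60,150,101); to(470,150,150,101)"
```

```text
t 22.65 pos [ 382.4 -249.3  148.5] q [-0.82  0.49  1.95 -0.    0.69 -1.01] gap 1.0 gf 0.0 F [ 0.9 -0.1 -1. ]
turn [ 0.25  0.45 -0.25] shift [168.7 126.2  -2.3]
t 22.65 pos [ 382.4 -249.3  148.5] q [-0.82  0.49  1.95 -0.    0.69 -1.01] gap 1.0 gf 0.0 F [ 0.9 -0.1 -1. ]
turn [ 0.25  0.45 -0.25] shift [375.9 160.5  -3.7]
```

Emit:
move_arm(
  rows=[
    [0, 0, 0, 25, 20, 0, 0],
    [0, 0, 0, 53, 42, 0, 0],
    [0, 0, 0, 82, 64, 0, 0],
    [0, 0, 0, 112, 85, 0, 0],
    [0, 0, 0, 140, 106, 0, 0],
    [0, 0, 0, 170, 126, 0, 0],
    [0, 0, 0, 205, 132, 0, 0],
    [0, 0, 0, 240, 138, 0, 0],
    [0, 0, 0, 265, 142, 0, 0],
    [0, 0, 0, 277, 144, 0, 0],
    [0, 0, 0, 277, 144, 0, 0],
    [0, 0, 0, 277, 144, 0, 0],
  ],
)

```text
t: 23.65
tcp_pos: [0.4698, 0.0536, 0.1456]
tool_rot: [0.636, 0.772, 0.0, 0.0]
force: [0.6, -0.7, 0.5]
finger_gap: 1.001
gripper_force: 0.0
```

```bash
python3 -c "
from chk import *; from ang import *
tops('p3',[('square',(358,-281),49,50),('obl',(394,262),50,75)])
to(394,262,110,101)
a,b=[cv2.imread(f'pics/{n}_p3.png') for n in('side','top')]
cv2.imwrite('pics/c5.png',cv2.resize(cv2.hconcat([a[160:480,200:500],b[230:,100:]][:1]),None,fx=1,fy=1)); cv2.imwrite('pics/c6.png',b)"
```

```text
side square 433 z 47.4 tilt [-0.  -0.3] circ [ 357.3 -279.5] 39.5 rect [ 357.7 -280. ] [58.5 61.6] 9.9
side obl 2567 z 49.3 tilt [ 0.1 -0.2] circ [393.3 271.4] 65.2 rect [392.4 271.3] [ 59.2 120.2] 17.4
top square 873 z 48.6 tilt [-0.  -0.1] circ [ 357.4 -281.9] 39.6 rect [ 357.5 -281.5] [59.2 59.5] 10.2
top obl 656 z 49.4 tilt [-0.3 -0.7] circ [387.5 294.8] 43.4 rect [385.5 294.6] [59.2 69. ] 17.0
t 23.75 pos [470.2  52.3 145.4] q [-0.13  0.51  1.91 -0.    0.72 -0.32] gap 1.002 gf 0.0 F [-0.1 -0.1  0. ]
turn [ 0.04  0.03 -0.08] shift [220.3 -35.1  35.3]
```

View pics/c6.png

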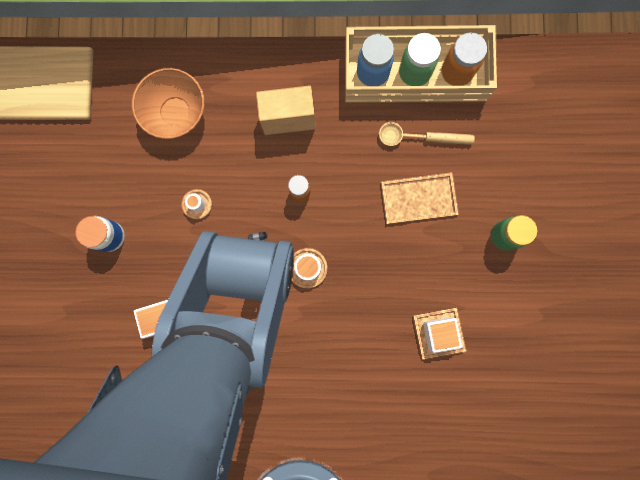

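The top view shows the small (194,203), round (307,267) and square (443,335) caddies in their trays. The oblong is alone, partly hidden, at (152,320); its fit gives (392.4,271.3) with yaw 17.2°.

Emit:
move_arm(
  rows=[
    [0, 0, -1, 25, -4, 0, 0],
    [0, 0, -3, 60, -9, 0, 0],
    [0, 0, -5, 98, -15, 0, 0],
    [0, 0, -6.3, 135, -20, 0, 0],
    [0, 0, -6.3, 170, -26, 5, 0],
    [0, 0, -6.3, 202, -31, 20, 0],
    [0, 0, -6.3, 223, -34, 35, 0],
    [0, 0, -6.3, 230, -35, 35, 0],
    [0, 0, -6.3, 230, -35, 35, 0],
    [0, 0, -6.3, 230, -35, 35, 0],
    [0, 0, -6.3, 230, -35, 35, 0],
  ],
)

```text
t: 24.67
tcp_pos: [0.3931, 0.2711, 0.1107]
tool_rot: [0.594, 0.805, 0.0, 0.0]
force: [-0.1, -0.6, -0.2]
finger_gap: 1.0
gripper_force: 0.0
```

```bash
python3 -c "
from h import *
to(392.4,271.3,32.5,107.2)"
```

```text
t 24.67 pos [393.1 271.1 110.7] q [ 0.37  0.58  1.92 -0.    0.63  0.07] gap 1.0 gf 0.0 F [-0.1 -0.6 -0.2]
turn [ 0.07  0.01 -0.06] shift [ 0.4 -0.7 78.2]
```

Emit:
move_arm(
  rows=[
    [0, 0, 0, 0.4, -0.7, 15, 0],
    [0, 0, 0, 0.4, -0.7, 40, 0],
    [0, 0, 0, 0.4, -0.7, 64, 0],
    [0, 0, 0, 0.4, -0.7, 75, 0],
    [0, 0, 0, 0.4, -0.7, 78, 0],
    [0, 0, 0, 0.4, -0.7, 78, 0],
    [0, 0, 0, 0.4, -0.7, 78, 0.15],
    [0, 0, 0, 0.4, -0.7, 78, 0.25],
    [0, 0, 0, 0.4, -0.7, 78, 0.35],
    [0, 0, 0, 0.4, -0.7, 78, 0.5],
    [0, 0, 0, 0.4, -0.7, 78, 0.6],
    [0, 0, 0, 0.4, -0.7, 78, 0.6],
  ],
  squeeze=70,
)

```text
t: 25.67
tcp_pos: [0.3921, 0.2725, 0.0335]
tool_rot: [0.593, 0.805, 0.001, 0.001]
force: [1.1, -2.8, 6.9]
finger_gap: 0.695
gripper_force: 76.3
```

Emit:
move_arm(
  rows=[
    [0, 0, 0, 0, 0, 0, 0.6],
    [0, 0, 0, 0, 0, 0, 0.6],
    [0, 0, 0, 0, 0, 0, 0.6],
  ],
)

```text
t: 25.92
tcp_pos: [0.3921, 0.2725, 0.0335]
tool_rot: [0.593, 0.805, 0.001, 0.001]
force: [0.8, -2.3, 5.6]
finger_gap: 0.696
gripper_force: 76.3
```

```bash
python3 -c "
from h import *
to(480,60,142,103); to(638,-245,142,97.6)"
```

```text
t 25.92 pos [392.1 272.5  33.5] q [ 0.37  0.74  1.95 -0.    0.44  0.07] gap 0.696 gf 76.3 F [ 0.8 -2.3  5.6]
turn [0.16 0.   4.26] shift [-229.1   21.2 -108.4]
t 25.92 pos [392.1 272.5  33.5] q [ 0.37  0.74  1.95 -0.    0.44  0.07] gap 0.696 gf 76.3 F [ 0.8 -2.3  5.6]
turn [ 0.16 -0.01  9.66] shift [-567.2   81.7 -108.2]
```

Emit:
move_arm(
  rows=[
    [0, 0, 0, 0, 0, -4, 0.6],
    [0, 0, 0, 0, 0, -11, 0.6],
    [0, 0, 0, 0, 0, -22, 0.6],
    [0, 0, 0, 0, 0, -38, 0.6],
    [0, 0, 0, 0, 0, -56, 0.6],
    [0, 0, 0, 0, 0, -74, 0.6],
    [0, 0, 0, 0, 0, -90, 0.6],
    [0, 0, 0, -4, 1, -102, 0.6],
    [0, 0, 0, -14, 2, -108, 0.6],
    [0, 0, 0, -30, 4, -108, 0.6],
    [0, 0, 1, -52, 7, -108, 0.6],
    [0, 0, 1, -78, 11, -108, 0.6],
  ],
)

```text
t: 26.92
tcp_pos: [0.4236, 0.2006, 0.1401]
tool_rot: [0.599, 0.8, -0.001, -0.001]
force: [0.0, 0.5, -5.3]
finger_gap: 0.693
gripper_force: 76.4
```

```bash
python3 -c "
from h import *
to(638,-245,142,97.6)"
```

```text
t 26.92 pos [423.6 200.6 140.1] q [ 0.2   0.52  1.92  0.    0.7  -0.08] gap 0.693 gf 76.4 F [ 0.   0.5 -5.3]
turn [-0.09 -0.01  8.74] shift [-487.9   80.3   -2.2]
```

Emit:
move_arm(
  rows=[
    [0, 0, 1, -30, 5, 0, 0.6],
    [0, 0, 2, -63, 10, 0, 0.6],
    [0, 0, 2.5, -98, 16, 0, 0.6],
    [0, 0, 3, -133, 22, 0, 0.6],
    [0, 0, 4, -168, 28, 0, 0.6],
    [0, 0, 4.5, -203, 33, 0, 0.6],
    [0, 0, 5, -238, 39, 0, 0.6],
    [0, 0, 6, -273, 45, 0, 0.6],
    [0, 0, 6.5, -308, 51, 0, 0.6],
    [0, 0, 7, -343, 56, 0, 0.6],
    [0, 0, 8, -376, 62, 0, 0.6],
    [0, 0, 8.7, -405, 67, 0, 0.6],
  ],
)

```text
t: 27.92
tcp_pos: [0.602, -0.1714, 0.1392]
tool_rot: [0.66, 0.752, -0.0, -0.001]
force: [0.7, -0.3, -5.4]
finger_gap: 0.693
gripper_force: 76.4
```

```bash
python3 -c "
from h import *
to(638,-245,90,97.6)"
```

```text
t 27.92 pos [ 602.  -171.4  139.2] q [-0.46  0.67  1.53 -0.    0.94 -0.59] gap 0.693 gf 76.4 F [ 0.7 -0.3 -5.4]
turn [-0.09 -0.03 -0.15] shift [-77.6  26.2  49.1]
```

Emit:
move_arm(
  rows=[
    [0, 0, 0, -25, 8, 0, 0.6],
    [0, 0, 0, -48, 16, 0, 0.6],
    [0, 0, 0, -66, 22, 0, 0.6],
    [0, 0, 0, -76, 26, 3, 0.6],
    [0, 0, 0, -77.5, 26, 12, 0.6],
    [0, 0, 0, -77.5, 26, 28, 0.6],
    [0, 0, 0, -77.5, 26, 42, 0.6],
    [0, 0, 0, -77.5, 26, 49, 0.6],
    [0, 0, 0, -77.5, 26, 49, 0.6],
    [0, 0, 0, -77.5, 26, 49, 0.6],
    [0, 0, 0, -77.5, 26, 49, 0.6],
  ],
)

```text
t: 28.83
tcp_pos: [0.6387, -0.2419, 0.0915]
tool_rot: [0.659, 0.752, 0.0, 0.0]
force: [-0.5, 1.1, -4.1]
finger_gap: 0.698
gripper_force: 76.4
```

```bash
python3 -c "
from h import *
to(638,-245,38.5,97.6)
a=snap('side','s5'); b=snap('top','t5')
cv2.imwrite('pics/c7.png',cv2.resize(cv2.hconcat([a['img'][100:280,230:430,::-1],b['img'][120:300,350:550,::-1]]),None,fx=2,fy=2,interpolation=2))"
```

```text
t 28.83 pos [ 638.7 -241.9   91.5] q [-0.53  0.8   1.39  0.    0.95 -0.66] gap 0.698 gf 76.4 F [-0.5  1.1 -4.1]
turn [ 0.04  0.03 -0.  ] shift [-3.  -1.2 53. ]
```

View pics/c7.png

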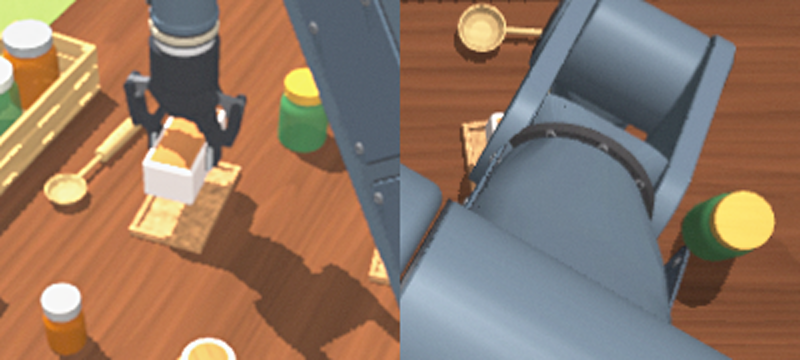

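The caddy is held level and aligned over the oblong tray (side crop (175,165), tray corner (150,225)). The jars are undisturbed and clear. I lower it.

Emit:
move_arm(
  rows=[
    [0, 0, 0, -3, -1.2, 10, 0.6],
    [0, 0, 0, -3, -1.2, 26, 0.6],
    [0, 0, 0, -3, -1.2, 40, 0.6],
    [0, 0, 0, -3, -1.2, 48, 0.6],
    [0, 0, 0, -3, -1.2, 51, 0.6],
    [0, 0, 0, -3, -1.2, 52.5, 0.6],
    [0, 0, 0, -3, -1.2, 53, 0.6],
    [0, 0, 0, -3, -1.2, 53, 0.6],
  ],
)

```text
t: 29.6
tcp_pos: [0.6381, -0.2456, 0.0385]
tool_rot: [0.659, 0.752, 0.0, 0.001]
force: [-0.3, -0.6, -5.3]
finger_gap: 0.695
gripper_force: 76.3
```

Emit:
move_arm(
  rows=[
    [0, 0, 0, 0, 0, 0.4, 0.6],
    [0, 0, 0, 0, 0, 0.8, 0.6],
    [0, 0, 0, 0, 0, 0.8, 0.6],
    [0, 0, 0, 0, 0, 0.8, 0.6],
  ],
)

```text
t: 29.93
tcp_pos: [0.6378, -0.2454, 0.0376]
tool_rot: [0.659, 0.752, 0.0, 0.0]
force: [0.4, 1.2, -4.6]
finger_gap: 0.691
gripper_force: 76.3
```

Emit:
move_arm(
  rows=[
    [0, 0, 0, 0, 0, 0.4, 0.6],
    [0, 0, 0, 0, 0, 0.7, 0.6],
    [0, 0, 0, 0, 0, 0.7, 0.6],
    [0, 0, 0, 0, 0, 0.7, 0.6],
  ],
)

```text
t: 30.27
tcp_pos: [0.6377, -0.2455, 0.0376]
tool_rot: [0.659, 0.752, 0.0, 0.0]
force: [-2.6, 0.7, 3.7]
finger_gap: 0.693
gripper_force: 77.2
```

Contact, so I release and retreat.

Emit:
move_arm(
  rows=[
    [0, 0, 0, 0, 0, 0.2, 0.28],
    [0, 0, 0, 0, 0, 0.2, 0.2],
    [0, 0, 0, 0, 0, 0, 0.1],
    [0, 0, 0, 0, 0, 0, 0],
    [0, 0, 0, 0, 0, 0, 0],
    [0, 0, 0, 0, 0, 0, 0],
    [0, 0, 0, 0, 0, -10, 0],
    [0, 0, 0, 0, 0, -35, 0],
    [0, 0, 0, 0, 0, -70, 0],
    [0, 0, 0, 0, 0, -105, 0],
    [0, 0, 0, 20, -10, -140, 0],
    [0, 0, 0, 50, -25, -150, 0],
  ],
)

```text
t: 31.27
tcp_pos: [0.6109, -0.203, 0.1937]
tool_rot: [0.66, 0.751, 0.002, 0.008]
force: [2.1, 1.0, 1.0]
finger_gap: 1.0
gripper_force: 0.0
```

Emit:
move_arm(
  rows=[
    [0, 0, 0, 35, -10, 0, 0],
    [0, 0, 0, 70, -20, 0, 0],
    [0, 0, 0, 105, -30, 0, 0],
    [0, 0, 0, 140, -40, 0, 0],
    [0, 0, 0, 175, -50, 0, 0],
    [0, 0, 0, 210, -60, 0, 0],
    [0, 0, 0, 240, -70, 0, 0],
    [0, 0, 0, 250, -70, 0, 0],
    [0, 0, 0, 250, -70, 0, 0],
    [0, 0, 0, 250, -70, 0, 0],
    [0, 0, 0, 250, -70, 0, 0],
    [0, 0, 0, 250, -70, 0, 0],
  ],
)

```text
t: 32.27
tcp_pos: [0.5052, 0.0381, 0.1868]
tool_rot: [0.66, 0.752, 0.0, 0.001]
force: [-0.0, 0.4, -0.0]
finger_gap: 1.006
gripper_force: 0.0
```

```bash
python3 -c "
from chk import *
tops('p4',[('small',(625,224),44,28),('round',(491,-11),46,38),('square',(358,-281),49,50),('obl',(638,-245),54,75),('spice',(654,4),71,30),('green',(559,-422),91,40)])
to(0,0,0,97)"
```

```text
side small 229 z 43.2 tilt [ 0.7 -0.1] circ [624.3 223.5] 17.2 rect [624.2 224.1] [33.  31.1] 78.4
side round 405 z 44.6 tilt [ 0.1 -0.5] circ [489.9 -10.8] 27.0 rect [489.9 -10.1] [51.9 49.8] 9.8
side square 430 z 47.4 tilt [ 0.  -0.3] circ [ 358.8 -280.6] 38.3 rect [ 358.  -279.8] [58.1 61. ] 11.9
side obl 23 z 52.0 tilt [9.4 2.3] circ [ 620.3 -289.6] 16.3 rect [ 618.1 -290.7] [ 9.8 32.6] 26.5
side spice 234 z 70.3 tilt [ 0.7 -0.2] circ [651.6   6.4] 21.1 rect [651.9   7.5] [39.3 39.2] 11.4
side green 208 z 88.7 tilt [-0.6 -0.1] circ [ 560.  -419.2] 29.8 rect [ 561.7 -419.6] [53.2 56.2] 37.2
top small 181 z 43.0 tilt [-0.3  0.1] circ [623.7 222.3] 16.6 rect [623.9 222.4] [31.1 31.2] 89.6
top round 478 z 45.6 tilt [0.3 0.4] circ [490.6 -12.4] 26.5 rect [489.7 -15.8] [45.3 52.2] 74.9
top square 878 z 48.7 tilt [-0.1 -0.1] circ [ 357.3 -281.5] 39.8 rect [ 357.3 -281.6] [59.5 59.9] 10.5
top obl 1649 z 53.7 tilt [ 0. -0.] circ [ 636.2 -246.1] 64.4 rect [ 636.3 -246.4] [ 59.9 118.6] 8.0
top spice 299 z 71.5 tilt [1.1 0.7] circ [651.6   5.7] 20.0 rect [651.1   5.2] [37.9 37.9] 0.5
top green 650 z 90.2 tilt [-0.1 -0.1] circ [ 559.4 -423.1] 28.1 rect [ 559.7 -423.2] [53.7 54.3] 89.9
t 32.37 pos [504.7  38.2 186.6] q [-0.15  0.47  1.8  -0.    0.87 -0.28] gap 0.998 gf 0.0 F [ 0.   0.2 -0.5]
turn [0.03 0.02 0.45] shift [  27.6 -505.5  186.3]
```

View pics/top_p4.png

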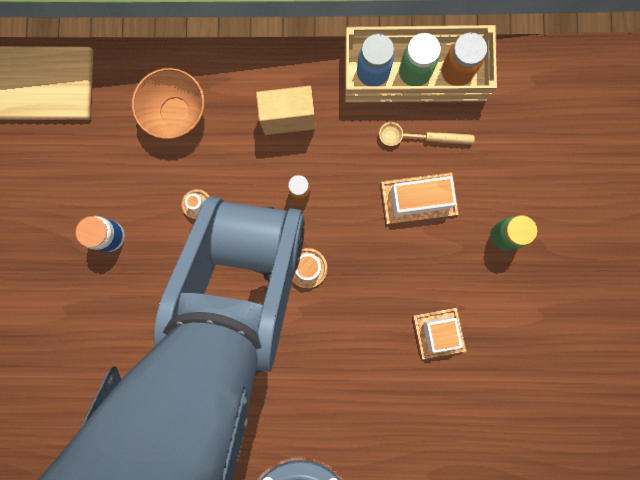

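All four caddies are flat in their trays: small (194,203), round (307,267), oblong (424,197), square (443,335). Both jars are unmoved and the arm is clear.

```bash
python3 -c "
from station import order
print(order.sign_off())"
```

```text
the job is handed in; nothing more can be done
None
```

All four caddies went from the stack to their trays in order and stand upright and flat, both jars are where they stood, and the job was handed in at about 32 s; the sign-off returned no verdict.

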